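# Press the bushing into a printer gear

### The arm

A 6-joint arm with a two-finger parallel gripper is mounted at the origin on the work surface. World frame = base frame: x ahead of the robot, y to its left, z up, the work surface at z = 0. Lengths are in m, angles in rad, forces in N, time in s.
With the tool pointing down it reaches from about 0.375 to 0.975 m from the base axis. Payload 3.8 kg.
Tool frame: the origin (TCP) lies at the very end of the fingers, on their centre line; the grasp point (between the pads) lies 19 mm behind it (bot.pinch_z is the distance from the TCP to the grasp point, in m); x points along the fingers, y is the direction in which the jaws open and shut, and the axes are right-handed (so a half turn about x gives the same grasp; the last joint's range is limited). The gripper opens to 85 mm and grips with 20 to 120 N. Pads are 22 mm wide; open, the fingers measure 114 mm over their backs; the gripper's body (76 mm by 85 mm) begins 54 mm behind the grasp point. The pads swing forward as they close: fully open they stand 13 mm farther back than shut.
Start: joints at [-1.337, 0.264, 1.604, -0, 1.274, -0.037], TCP at [0.181, -0.65, 0.231] pointing down, gripper open.
Joint ranges: [-2.63, 2.63], [-0.94, 2.18], [0.31, 2.57], [-1.31, 4.45], [0, 2.66], [-2.55, 2.55]. Speed limits (rad/s): [2.57, 2.57, 3.14, 3.14, 3.14, 3.14].

### API

Orientations are given as a rotation vector (axis times angle).
In Python, from workcell import monitor, imaging, finish_job, bot gives the robot as it stands.
- The arm moves only by the tool jog_arm, never from a script. Its argument "rows" is a list of rows, each a list of 7 numbers: the shift along the tool's x, y, z in m, then the turn, a rotation vector about the tool's x, y, z in rad, then the opening in per cent of the stroke, from 0 (shut) to 100 (fully open). A call has 1 to 20 rows; each row is the pose to reach, as a shift and turn from the pose measured when the call began, along the tool's axes at that moment; what a row does not reach only later rows make up. A row lasts 1/10 s, in which the tool goes at most 50 mm and 8.59 degrees, less where a joint would pass 70% of its speed; a pose out of reach is approached as far as the arm can. A call with a gripper value outside its range is refused whole. The fingers move at their own pace and stop on an object; "force" is the grip in N (left out, the last holds). Time passes only in rows, so rows that repeat a pose let the fingers close. It gives the time, the measured TCP pose, the force and the opening at its end, in the units of the state.
- monitor.read_state(): the state, without advancing time (a new reading comes with each control period).
- imaging.read_camera(name): name is "side" or "top"; returns the picture (384x512x3 uint8, blue, green, red); there is no depth.
- imaging.camera_params(name): a dict with "fx", "fy", "cx", "cy" (pixels), "k1" (the pictures are not rectified: a ray, as slopes to the right and down, at radius r is drawn at 1 + k1 r^2 times it, then the intrinsics apply), "T" (4x4, takes a point from camera to world coordinates). Camera axes: x right, y down, z forward; pixel columns grow to the right and rows downward; lengths in m; the calibration is good to about 2 mm. A picture is of the moment at which its call begins. camera_params takes no time and is no camera call.
- finish_job(): hands the job in, once; it reports no verdict.
The state is a dict: "time": time; "q": joint angles; "joint_vel": joint speeds; "joint_torque": joint torques, N m; "tool_pos": TCP position; "tcp_rot": TCP orientation; "wrist_force": force on the tool from outside, world axes, zero at the start; "torque": the same for the moment, N m; "width": opening from 0.0 (shut) to 1.0 (fully open).
Only numpy, scipy, OpenCV 4.12 (cv2) and the standard library are available. Lean on these libraries where they do the work, as an engineer would, in place of code of your own. Each camera call takes 0.05 s, during which the arm holds its last target. There are 200 camera calls.

### The job

In this printer-repair storeroom, take the gear whose steel bushing still stands well out of its hub and set it flat, bushing up, in the middle of the round anvil of the hand press. Let go of it, then push the press's lever all the way down to its stop so that the bushing is pressed home, keep it there for a moment, and let the lever spring back up, leaving the finished gear on the anvil.

Things in the scene. Friction and masses are not known exactly. Their poses are not given: they have to be found in the camera images.
- gear: White plastic gear, 52 mm across, 18 mm thick, lying flat, with a 20 mm steel bushing standing 10 to 12 mm out of its top. About 70 g. Origin: centre of its underside, z up. Two other white gears lie nearby: one of the same size with its bushing already home (2 mm proud), and a wider, thinner one (68 by 14 mm) without bushing.
- bushing (a joint): How far the bushing has been pressed into the gear, in m: 0 to 0.002 at the start, 0.010 fully home. A friction fit: it takes about 6 N and stays where it is pressed to.
- anvil (a point): Centre of the flat top of the bolted-down press's round steel anvil, 80 mm across, 60 mm above the table. z up; x points to the lever's pivot, which lies 150 mm along x and 45 mm higher, its axle along y. Base casting 110 mm wide. The raised press foot stays more than 60 mm to the +x side of the anvil's axis and swings over it only as the lever goes down.
- handle (a point): Middle of the lever's handle: a level black rubber bar, 24 mm thick, 90 mm long along the anvil's y, 125 mm to its -y side, 180 mm from the pivot axis. At rest 252 mm above the table and 47 mm to the anvil's +x side; at the stop 45 mm high and 20 mm to its -x side (30 mm midway): nearly straight down. Push from above with 4 to 8 N, about 15 N as the bushing goes in.
- lever (a joint): Lever angle in rad: 0 up at rest, 1.3 at the bottom stop. A spring returns it within about 2 s. The line from pivot to handle rises (0.96 minus this angle) above the anvil's -x direction. At the stop the 40 mm press foot is 20.5 mm above the anvil, which leaves the bushing 9 to 10 mm in; it meets the bushing in the last 0.07 rad.
Not all that is in view belongs to the job. What is shaped like the gear but orange is not meant.

How it is judged:
On the way, in this order (a step that is already met when the one before it is completed fails the run):
1. the gear stands flat on the anvil within 15 mm of its centre, let go, its bushing not yet pressed (horizontal distance between gear and anvil below 0.015 m and z of gear in the frame of anvil between -0.004 and 0.004 m and angle between gear's own z axis and vertical below 0.17 rad and contact force between gear and the fingers below 0.1 N and value of joint bushing below 0.005 m), for 0.2 s.
2. the lever is at its bottom stop (within 0.06 rad) with the gear under it and the bushing pressed in (value of joint lever above 1.24 rad and value of joint bushing above 0.006 m and horizontal distance between gear and anvil below 0.02 m), for 0.2 s.
At the end, for the whole second after the job is handed in: The bushing has been pressed at least 6 mm in, the lever is back up within 0.15 rad of rest, and the gear lies at rest, flat (within 10 degrees) and bushing up on the anvil, within 20 mm of its centre (value of joint bushing above 0.006 m and value of joint lever below 0.15 rad and horizontal distance between gear and anvil below 0.02 m and z of gear in the frame of anvil between -0.004 and 0.004 m and angle between gear's own z axis and vertical below 0.17 rad and linear speed of gear below 0.02 m/s); the robot touches nothing.
It also fails if it takes over 59 s, if anything falls off the work surface, if the arm or the gripper's body presses on something with over 40 N, if the wrist force passes 120 N, or if a joint passes its speed limit or range.

## Working session

There is one attempt and no reset: what is moved stays moved. The work goes in short steps, Python scripts to look and compute and a tool call to move; the robot and the scene stay as the last step left them, time stands still between calls to the robot, and variables do not carry over. Pictures are saved under pics/ and viewed, about 8 in all and at most 12, crops included, and the job is handed in when it is done.

Besides the shell and the picture viewer there is one more tool, called after "Call:" by a JSON object that holds its "method" and its "body", one argument or row to a line. jog_arm: Moves the arm, as the interface text tells. Its arguments: {"type":"object","properties":{"rows":{"type":"array","items":{"type":"array","items":{"type":"number"}}},"force":{"type":"number"}},"required":["rows"]}

```bash
mkdir -p pics; ls
cat > h.py <<'E'
import numpy as np, cv2
from scipy.spatial.transform import Rotation as R
from workcell import monitor, imaging, finish_job, bot
def ray(name,u,v):
    p=imaging.camera_params(name); K=np.array([[p['fx'],0,p['cx']],[0,p['fy'],p['cy']],[0,0,1.]])
    s=cv2.undistortPoints(np.array([[[u,v]]],float),K,np.array([p['k1'],0,0,0.]))[0,0]
    T=np.array(p['T']); return T[:3,3],T[:3,:3]@np.array([s[0],s[1],1])
def onz(name,u,v,z):
    o,d=ray(name,u,v); return o+d*(z-o[2])/d[2]
def proj(name,P):
    p=imaging.camera_params(name); T=np.linalg.inv(np.array(p['T'])); c=T[:3,:3]@np.array(P)+T[:3,3]
    s=c[:2]/c[2]; s=s*(1+p['k1']*(s@s)); return [p['fx']*s[0]+p['cx'],p['fy']*s[1]+p['cy']]
def totool(dw):
    s=monitor.read_state(); return R.from_rotvec(s['tcp_rot']).inv().apply(dw)
E
python3 - <<'E'
from h import *
a=imaging.read_camera('top');b=imaging.read_camera('side')
cv2.imwrite('pics/top0.png',a);cv2.imwrite('pics/side0.png',b)
for n in('top','side'):print(imaging.camera_params(n))
s=monitor.read_state();print(s);print(R.from_rotvec(s['tcp_rot']).as_matrix().round(3))
E
```

```text
pics
{'fx': 426.61907803784754, 'fy': 426.61907803784754, 'cx': 251.94976573630495, 'cy': 193.29606963319623, 'k1': -0.08380021155279799, 'T': array([[-0.00839564, -0.98710134,  0.15987637,  0.38872564],
       [-0.99980175,  0.01117299,  0.01648081, -0.01215065],
       [-0.01805453, -0.15970631, -0.98699946,  0.97866548],
       [ 0.        ,  0.        ,  0.        ,  1.        ]])}
{'fx': 441.47031240610994, 'fy': 441.47031240610994, 'cx': 266.9888006651726, 'cy': 186.9135458912698, 'k1': -0.13799633987481955, 'T': array([[-0.83399108, -0.30475874,  0.45997934,  0.08352013],
       [-0.551775  ,  0.46334628, -0.69343679,  0.67943064],
       [-0.00179879, -0.83212519, -0.55458492,  0.71072946],
       [ 0.        ,  0.        ,  0.        ,  1.        ]])}
{'time': 0.1, 'q': array([-1.33690583e+00,  2.64721200e-01,  1.60526779e+00, -3.84082385e-06,
        1.27373002e+00, -3.68848359e-02]), 'joint_vel': array([ 6.44498437e-05, -2.15058452e-03, -2.44855374e-03, -5.49857220e-04,
       -8.18251315e-04,  7.36514379e-04]), 'joint_torque': array([-4.56086718e-04, -5.16709399e+01, -3.68589520e+01, -1.23231139e-04,
        6.22252017e-03, -3.64891127e-05]), 'tool_pos': array([ 0.18039582, -0.64973596,  0.23004092]), 'tcp_rot': array([ 2.07733371,  0.28522606, -2.07777983]), 'wrist_force': array([-0.16737066,  0.42025531, -0.41284725]), 'torque': array([ 0.00569743,  0.0430363 , -0.02545985]), 'width': 1.0001382778214636}
[[-0.     0.267 -0.964]
 [ 0.002 -0.964 -0.267]
 [-1.    -0.002 -0.   ]]
```

View pics/top0.png

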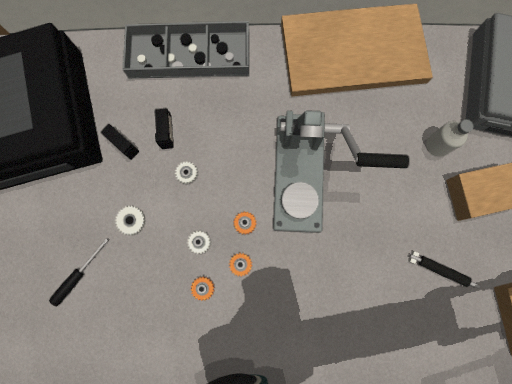

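View pics/side0.png

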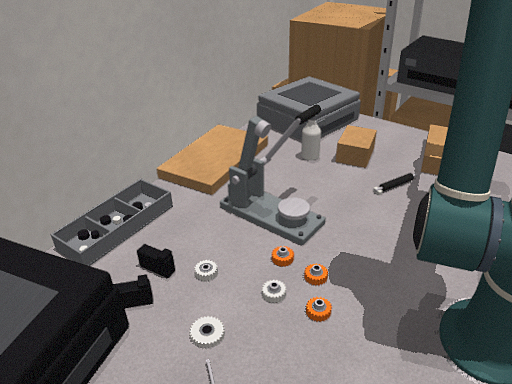

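Top view: the white candidates are small gears at (186,173) and (199,242) and a wide one at (130,220). The orange ones at (245,223), (241,264) and (203,289) are excluded. The anvil is at (300,200) and the handle at (383,160). In the side view the whites are at (206,270), (274,291) and (207,331), and the middle one seems to have the tall bushing. I'll check that in a crop and measure.

Run:
```python
from h import *
a=cv2.imread('pics/top0.png');b=cv2.imread('pics/side0.png')
cv2.imwrite('pics/c1.png',np.hstack([cv2.resize(b[250:350,180:280],(400,400),interpolation=cv2.INTER_CUBIC),cv2.resize(a[150:250,120:220],(400,400),interpolation=cv2.INTER_CUBIC)]))
h=cv2.cvtColor(a,cv2.COLOR_BGR2HSV)
m=cv2.inRange(h,(0,0,185),(180,45,255))
n,l,st,c=cv2.connectedComponentsWithStats(m)
for i in range(1,n):
    if st[i,4]>60:
        hull=cv2.convexHull(np.argwhere(l==i)[:,::-1].astype(np.int32)); e=cv2.minEnclosingCircle(hull)
        u,v=e[0]; print('top',st[i],np.round(e[0],1),round(e[1],1),'z18',onz('top',u,v,.018).round(4),'z60',onz('top',u,v,.06).round(4),
         'd18',round(np.linalg.norm(onz('top',u+e[1],v,.018)-onz('top',u-e[1],v,.018)),4),'d60',round(np.linalg.norm(onz('top',u+e[1],v,.06)-onz('top',u-e[1],v,.06)),4))
# handle
m=cv2.inRange(h,(0,0,0),(180,255,60)); n,l,st,c=cv2.connectedComponentsWithStats(m)
for i in range(1,n):
    if st[i,4]>200: print('dark',st[i],c[i].round(1),onz('top',*c[i],.252).round(3))
for nm in('gear2',):
    for P in [(199,242),(186,173),(130,220)]: 
        w=onz('top',*P,.018); print(P,w.round(4),'side px',np.round(proj('side',w)))
```

```text
top [310 126   7  11  62] [312.6 131.2] 5.4 z18 [ 0.6898 -0.1391  0.018 ] z60 [ 0.6767 -0.1336  0.06  ] d18 0.0254 d60 0.0243
top [175 162  22  21 197] [185.4 171.4] 10.7 z18 [0.5974 0.1574 0.018 ] z60 [0.5883 0.15   0.06  ] d18 0.0498 d60 0.0476
top [283 183  35  35 872] [300.2 199.8] 17.6 z18 [ 0.5282 -0.1058  0.018 ] z60 [ 0.5221 -0.1017  0.06  ] d18 0.0799 d60 0.0764
top [115 206  29  28 461] [129.  219.7] 14.2 z18 [0.4864 0.2857 0.018 ] z60 [0.4821 0.2726 0.06  ] d18 0.0665 d60 0.0636
top [188 231  22  23 234] [198.  241.9] 11.1 z18 [0.4348 0.1263 0.018 ] z60 [0.4328 0.1202 0.06  ] d18 0.0503 d60 0.0481
dark [ 465   16   47  121 2352] [482.3  81.1] [ 0.711 -0.427  0.252]
dark [    0    23   102   167 11055] [ 49.1 109.1] [0.668 0.373 0.252]
dark [125  25  40  43 586] [144.3  38.1] [0.804 0.2   0.252]
dark [167  25  38  42 467] [183.2  33.8] [0.81  0.126 0.252]
dark [208  24  38  33 309] [225.   28.8] [0.818 0.048 0.252]
dark [124  67 125  11 773] [186.9  71.7] [0.733 0.117 0.252]
dark [155 109  18  40 550] [162.7 128.6] [0.625 0.159 0.252]
dark [278 113  27  36 371] [292.4 133.4] [ 0.613 -0.072  0.252]
dark [101 124  38  36 524] [119.8 141.5] [0.603 0.236 0.252]
dark [356 153  53  15 680] [382.1 160.2] [ 0.563 -0.229  0.252]
dark [418 256  53  31 544] [444.8 271.2] [ 0.369 -0.326  0.252]
dark [ 49 269  35  37 460] [ 65.8 287.4] [0.347 0.32  0.252]
dark [208 373  61  11 473] [239.  378.9] [0.199 0.024 0.252]
(199, 242) [0.4347 0.124  0.018 ] side px [274. 287.]
(186, 173) [0.5936 0.1559 0.018 ] side px [207. 267.]
(130, 220) [0.4856 0.2833 0.018 ] side px [208. 326.]
```

View pics/c1.png

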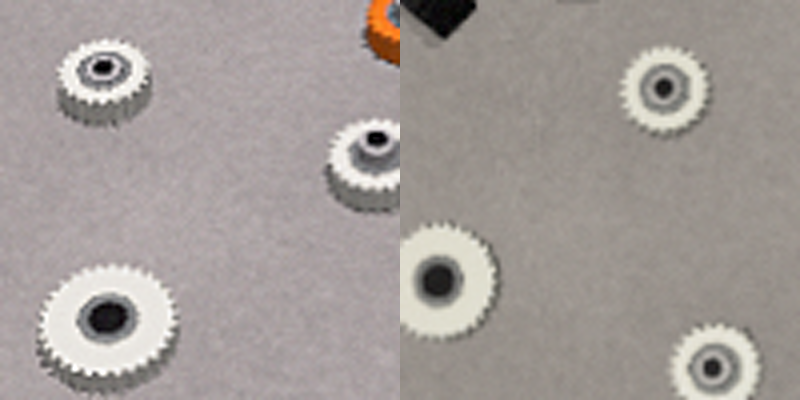

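The target is the white gear at top (199,242), side (274,291): its bushing clearly stands tall. The gear at (186,173) is nearly flush and (130,220) is the wide one. Target is about (0.434, 0.125), and its diameter measures 50 mm against the stated 52. Anvil is (0.522,-0.102,0.06), diameter about 77 to 80 mm. The handle at (0.563,-0.229) agrees with the stated offset from the anvil.

Run:
```python
from h import *
p=monitor.read_state()['tool_pos']
for w in [(.36,-.3,.23),(.434,.125,.23),(.434,.125,.06)]: print(w,totool(np.array(w)-p).round(4))
```

```text
(0.36, -0.3, 0.23) [ 0.0007 -0.289  -0.2666]
(0.434, 0.125, 0.23) [ 0.0015 -0.6787 -0.4516]
(0.434, 0.125, 0.06) [ 0.1715 -0.6783 -0.4516]
```

Call:
{"method": "jog_arm", "body": {
  "rows": [
    [0, -0.289, -0.267, 0.27, 0, 0, 85],
    [0, -0.289, -0.267, 0.27, 0, 0, 85],
    [0, -0.289, -0.267, 0.27, 0, 0, 85],
    [0, -0.289, -0.267, 0.27, 0, 0, 85],
    [0, -0.289, -0.267, 0.27, 0, 0, 85],
    [0, -0.289, -0.267, 0.27, 0, 0, 85],
    [0, -0.289, -0.267, 0.27, 0, 0, 85],
    [0, -0.289, -0.267, 0.27, 0, 0, 85],
    [0, -0.679, -0.452, 0.27, 0, 0, 85],
    [0, -0.679, -0.452, 0.27, 0, 0, 85],
    [0, -0.679, -0.452, 0.27, 0, 0, 85],
    [0, -0.679, -0.452, 0.27, 0, 0, 85],
    [0, -0.679, -0.452, 0.27, 0, 0, 85],
    [0, -0.679, -0.452, 0.27, 0, 0, 85],
    [0, -0.679, -0.452, 0.27, 0, 0, 85],
    [0, -0.679, -0.452, 0.27, 0, 0, 85],
    [0, -0.679, -0.452, 0.27, 0, 0, 85],
    [0, -0.679, -0.452, 0.27, 0, 0, 85],
    [0, -0.679, -0.452, 0.27, 0, 0, 85],
    [0, -0.679, -0.452, 0.27, 0, 0, 85]
  ]
}}

```text
time: 2.1
tool_pos: [0.4339, 0.1245, 0.2311]
tcp_rot: [-2.219, -0.002, 2.222]
wrist_force: [-0.2, 0.2, 0.1]
width: 0.849
```

Call:
{"method": "jog_arm", "body": {
  "rows": [
    [0.05, 0, 0, 0, 0, 0, 85],
    [0.1, 0, 0, 0, 0, 0, 85],
    [0.15, 0, 0, 0, 0, 0, 85],
    [0.185, 0, 0, 0, 0, 0, 85],
    [0.185, 0, 0, 0, 0, 0, 85],
    [0.185, 0, 0, 0, 0, 0, 85]
  ]
}}

```text
time: 2.7
tool_pos: [0.4334, 0.1236, 0.0462]
tcp_rot: [-2.217, 0.001, 2.223]
wrist_force: [0.5, 0.1, 0.9]
width: 0.846
```

Run:
```python
from h import *
b=imaging.read_camera('side');a=imaging.read_camera('top')
cv2.imwrite('pics/c2.png',np.hstack([cv2.resize(b[210:330,210:330],(400,400),interpolation=cv2.INTER_CUBIC),cv2.resize(a[180:300,140:260],(400,400),interpolation=cv2.INTER_CUBIC)]))
```

```text
(no output)
```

View pics/c2.png

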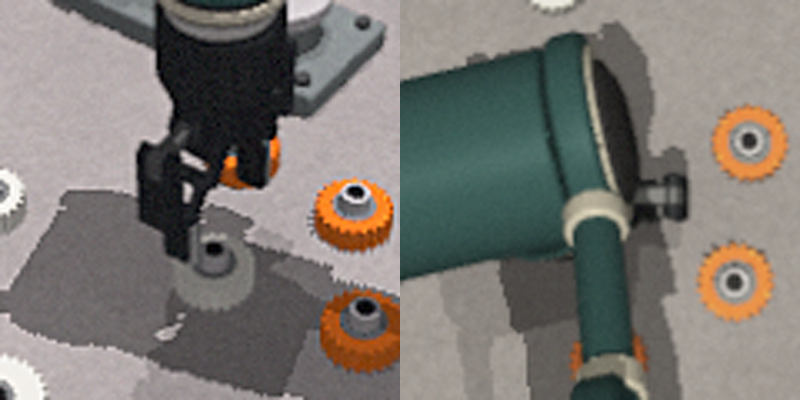

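Side crop: the gear at about (274,292) lies between the fingertips at (264,285) and (286,264), which straddle it correctly. Next: descend and grip.

Call:
{"method": "jog_arm", "body": {
  "rows": [
    [0.025, 0, 0, 0, 0, 0, 85],
    [0.042, 0, 0, 0, 0, 0, 85],
    [0.042, 0, 0, 0, 0, 0, 85],
    [0.042, 0, 0, 0, 0, 0, 85],
    [0.042, 0, 0, 0, 0, 0, 40],
    [0.042, 0, 0, 0, 0, 0, 40],
    [0.042, 0, 0, 0, 0, 0, 40],
    [0.042, 0, 0, 0, 0, 0, 40],
    [0.042, 0, 0, 0, 0, 0, 40],
    [0.042, 0, 0, 0, 0, 0, 40]
  ],
  "force": 40
}}

```text
time: 3.8
tool_pos: [0.4379, 0.1251, 0.0088]
tcp_rot: [-2.226, -0.002, 2.213]
wrist_force: [-1.0, -0.9, 8.5]
width: 0.584
```

Call:
{"method": "jog_arm", "body": {
  "rows": [
    [-0.01, 0, 0, 0, 0, 0, 40],
    [-0.04, 0, 0, 0, 0, 0, 40],
    [-0.08, 0, 0, 0, 0, 0, 40],
    [-0.12, 0, 0, 0, 0, 0, 40],
    [-0.12, 0, 0, 0, 0, 0, 40],
    [-0.12, 0, 0, 0, 0, 0, 40]
  ]
}}

```text
time: 4.4
tool_pos: [0.4386, 0.1251, 0.131]
tcp_rot: [-2.231, -0.003, 2.207]
wrist_force: [-1.4, 0.2, -0.4]
width: 0.579
```

Run:
```python
from h import *
b=imaging.read_camera('side')
s=monitor.read_state();u,v=map(int,proj('side',s['tool_pos']));print(s['tool_pos'],s['wrist_force'],s['width'],u,v,proj('side',s['tool_pos']))
cv2.imwrite('pics/c3.png',cv2.resize(b[v-50:v+50,u-50:u+50],(600,600),interpolation=cv2.INTER_CUBIC))
```

```text
[0.4371492  0.12477831 0.12930173] [ 0.53813138 -0.07986092 -0.99567451] 0.5815257587018968 273 247 [np.float64(273.1478975370743), np.float64(247.18637380762354)]
```

View pics/c3.png

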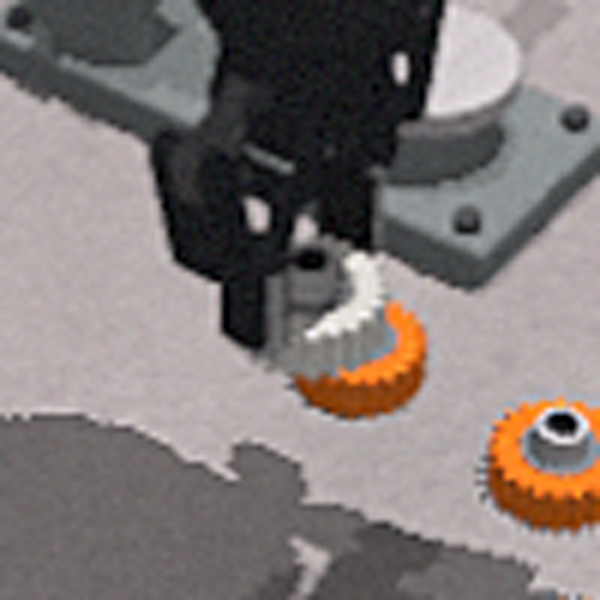

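The gear is held level, bushing up. The bushing hole shows at about (275,240) in full-frame pixels. I'll compute the gear's offset from the TCP, then the placing shift.

Run:
```python
from h import *
s=monitor.read_state();p=s['tool_pos'];print(p,R.from_rotvec(s['tcp_rot']).as_matrix().round(3).tolist())
g=onz('side',275,240.4,p[2]-.0088+.029);off=g-p;print('off',off.round(4))
for o in (np.zeros(3),[-.002,0,0]):
  for z in(.13,.08,.069): print(z,totool(np.array([.522,-.102,z])-np.array(o)-p).round(4))
```

```text
[0.4371492  0.12477831 0.12930173] [[0.007, -0.001, -1.0], [0.003, -1.0, 0.001], [-1.0, -0.003, -0.007]]
off [-0.0045  0.0006  0.0202]
0.13 [-0.0008  0.2267 -0.085 ]
0.08 [ 0.0492  0.2269 -0.0847]
0.069 [ 0.0602  0.2269 -0.0846]
0.13 [-0.0008  0.2267 -0.087 ]
0.08 [ 0.0492  0.2269 -0.0867]
0.069 [ 0.0602  0.2269 -0.0866]
```

Call:
{"method": "jog_arm", "body": {
  "rows": [
    [0, 0.05, -0.02, 0, 0, 0, 40],
    [0, 0.1, -0.04, 0, 0, 0, 40],
    [0, 0.15, -0.06, 0, 0, 0, 40],
    [0, 0.2, -0.08, 0, 0, 0, 40],
    [0, 0.227, -0.089, 0, 0, 0, 40],
    [0, 0.227, -0.089, 0, 0, 0, 40],
    [0, 0.227, -0.089, 0, 0, 0, 40],
    [0.03, 0.227, -0.089, 0, 0, 0, 40],
    [0.05, 0.227, -0.089, 0, 0, 0, 40],
    [0.05, 0.227, -0.089, 0, 0, 0, 40]
  ]
}}

```text
time: 5.45
tool_pos: [0.5217, -0.0996, 0.0748]
tcp_rot: [-2.216, -0.007, 2.221]
wrist_force: [-0.7, 0.6, -0.6]
width: 0.582
```

Run:
```python
from h import *
b=imaging.read_camera('side')
s=monitor.read_state();print(s['tool_pos'],s['tcp_rot'],s['wrist_force'],s['width'],[np.round(proj('side',(.522,-.102,z)),1) for z in(.06,.078,.1)])
u,v=map(int,proj('side',s['tool_pos']))
cv2.imwrite('pics/c4.png',cv2.resize(b[v-50:v+50,u-50:u+50],(600,600),interpolation=cv2.INTER_CUBIC));print(u-50,v-50)
```

```text
[ 0.52332852 -0.10010899  0.07674363] [-2.22049923 -0.0062999   2.21835234] [ 1.25505157 -0.0922513  -0.37698595] 0.5798647783209447 [array([293.6, 205.2]), array([293.8, 199.3]), array([294.1, 192. ])]
242 149
```

View pics/c4.png

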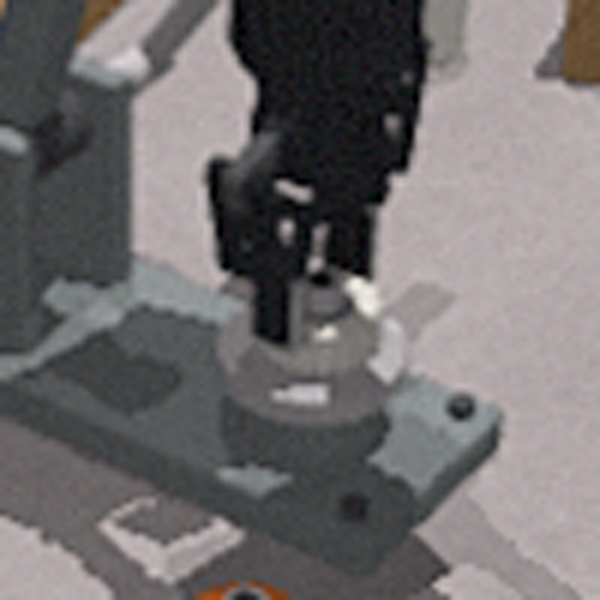

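The gear hole at (296,195) is about 2 px off the expected (294,193). I'll correct by +3 mm in x and -2 mm in y, then lower and release.

Call:
{"method": "jog_arm", "body": {
  "rows": [
    [0, 0.002, -0.004, 0, 0, 0, 40],
    [0, 0.002, -0.004, 0, 0, 0, 40],
    [0.004, 0.002, -0.004, 0, 0, 0, 40],
    [0.007, 0.002, -0.004, 0, 0, 0, 40],
    [0.007, 0.002, -0.004, 0, 0, 0, 40],
    [0.007, 0.002, -0.004, 0, 0, 0, 40]
  ]
}}

```text
time: 6.1
tool_pos: [0.5272, -0.1021, 0.0697]
tcp_rot: [-2.22, -0.006, 2.218]
wrist_force: [-0.8, 0.9, -0.6]
width: 0.586
```

Call:
{"method": "jog_arm", "body": {
  "rows": [
    [0.002, 0, 0, 0, 0, 0, 40],
    [0.003, 0, 0, 0, 0, 0, 40],
    [0.003, 0, 0, 0, 0, 0, 40]
  ]
}}

```text
time: 6.4
tool_pos: [0.5276, -0.1022, 0.0688]
tcp_rot: [-2.221, -0.006, 2.218]
wrist_force: [-4.7, 2.1, 11.9]
width: 0.587
```

Contact. I'll release slowly, then rise.

Call:
{"method": "jog_arm", "body": {
  "rows": [
    [0, 0, 0, 0, 0, 0, 40],
    [0, 0, 0, 0, 0, 0, 65],
    [0, 0, 0, 0, 0, 0, 75],
    [0, 0, 0, 0, 0, 0, 85],
    [0, 0, 0, 0, 0, 0, 85],
    [0, 0, 0, 0, 0, 0, 85],
    [0, 0, 0, 0, 0, 0, 85],
    [-0.03, 0, 0, 0, 0, 0, 85],
    [-0.06, 0, 0, 0, 0, 0, 85],
    [-0.1, 0, 0, 0, 0, 0, 85],
    [-0.1, 0, 0.05, 0, 0, 0, 85],
    [-0.12, 0, 0.1, 0, 0, 0, 50],
    [-0.15, 0, 0.12, 0, 0, 0, 0],
    [-0.2, 0, 0.12, 0, 0, 0, 0],
    [-0.24, 0, 0.12, 0, 0, 0, 0],
    [-0.24, 0, 0.12, 0, 0, 0, 0]
  ]
}}

```text
time: 8.0
tool_pos: [0.4104, -0.1046, 0.316]
tcp_rot: [-2.236, -0.001, 2.206]
wrist_force: [0.8, -0.5, -0.4]
width: 0.004
```

Run:
```python
from h import *
b=imaging.read_camera('side');a=imaging.read_camera('top')
s=monitor.read_state();p=s['tool_pos'];print(p,s['wrist_force'],s['width'])
cv2.imwrite('pics/c5.png',np.hstack([cv2.resize(b[150:250,245:345],(400,400),interpolation=cv2.INTER_CUBIC),cv2.resize(a[130:230,260:360],(400,400),interpolation=cv2.INTER_CUBIC)]))
print('side centre',np.round(proj('side',(.522,-.102,.06)),1),np.round(proj('side',(.522,-.102,.089)),1),'top centre',np.round(proj('top',(.522,-.102,.089)),1))
yaw=np.arctan2(-.127,.041)-np.arctan2(-.125,.047);print('yaw',yaw)
c,sn=np.cos(yaw),np.sin(yaw)
for q in [0,.1,.3,.6,.9,1.1,1.2,1.3]:
    t=.96-q; l=np.array([.15-.18*np.cos(t),-.125]); w=np.array([.522+c*l[0]-sn*l[1],-.102+sn*l[0]+c*l[1],.105+.18*np.sin(t)+.012])
    print(q,'world',w.round(3))
```

```text
[ 0.4079962  -0.1036795   0.31006822] [ 0.78123974 -0.22696076 -1.00472515] 0.0031203701644458397
side centre [293.6 205.2] [294.  195.7] top centre [301.7 197.8]
yaw -0.047374928968700436
0 world [ 0.563 -0.229  0.264]
0.1 world [ 0.549 -0.228  0.253]
0.3 world [ 0.524 -0.227  0.227]
0.6 world [ 0.498 -0.226  0.18 ]
0.9 world [ 0.486 -0.225  0.128]
1.1 world [ 0.488 -0.226  0.092]
1.2 world [ 0.491 -0.226  0.074]
1.3 world [ 0.496 -0.226  0.057]
```

View pics/c5.png

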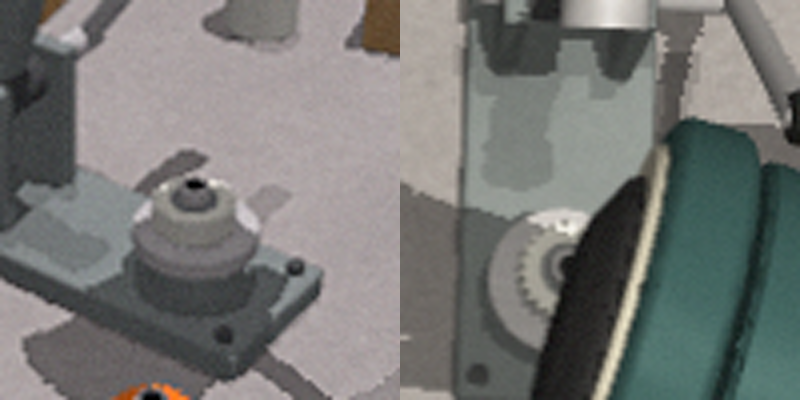

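The gear sits centred: hole at (294,196), expected (294,195.7), so well within 2 mm, standing flat with the bushing still proud. Next I go above the handle.

Call:
{"method": "jog_arm", "body": {
  "rows": [
    [0, 0.03, -0.035, 0, 0, 0, 0],
    [0, 0.06, -0.07, 0, 0, 0, 0],
    [0, 0.09, -0.11, 0, 0, 0, 0],
    [0, 0.12, -0.145, 0, 0, 0, 0],
    [0, 0.131, -0.155, 0, 0, 0, 0],
    [0, 0.131, -0.155, 0, 0, 0, 0],
    [0.015, 0.131, -0.155, 0, 0, 0, 0],
    [0.015, 0.131, -0.155, 0, 0, 0, 0]
  ]
}}

```text
time: 8.9
tool_pos: [0.5606, -0.2328, 0.2917]
tcp_rot: [-2.218, -0.008, 2.22]
wrist_force: [0.4, 2.0, -0.3]
width: 0.002
```

Run:
```python
from h import *
b=imaging.read_camera('side')
s=monitor.read_state();p=s['tool_pos'];print(p,s['tcp_rot'],s['wrist_force'],s['width'],np.round(proj('side',p)),np.round(proj('side',(.563,-.229,.252))))
c,sn=np.cos(-.047),np.sin(-.047)
for q in np.arange(0,1.31,.1):
    t=.96-q; x=.15-.18*np.cos(t); w=np.array([.522+c*x-sn*-.131,-.102+sn*x+c*-.131,.105+.18*np.sin(t)+.012])
    print(round(q,2),w.round(3),totool(w-p).round(3))
cv2.imwrite('pics/c6.png',cv2.resize(b[60:180,240:360],(600,600),interpolation=cv2.INTER_CUBIC))
```

```text
[ 0.56099553 -0.23293438  0.29296128] [-2.21959105 -0.00776736  2.21870466] [-0.06773961  0.73505618 -0.00623501] -0.0022973996270818243 [310.  98.] [308. 113.]
0.0 [ 0.563 -0.235  0.264] [ 0.028  0.002 -0.002]
0.1 [ 0.548 -0.234  0.253] [0.04  0.002 0.013]
0.2 [ 0.535 -0.234  0.241] [0.052 0.001 0.026]
0.3 [ 0.524 -0.233  0.227] [0.066 0.001 0.037]
0.4 [ 0.513 -0.233  0.213] [0.08  0.    0.048]
0.5 [ 0.505 -0.232  0.197] [ 0.096 -0.     0.056]
0.6 [ 0.497 -0.232  0.18 ] [ 0.113 -0.     0.064]
0.7 [ 0.492 -0.232  0.163] [ 0.13  -0.001  0.069]
0.8 [ 0.488 -0.232  0.146] [ 0.147 -0.001  0.073]
0.9 [ 0.486 -0.231  0.128] [ 0.165 -0.001  0.075]
1.0 [ 0.486 -0.231  0.11 ] [ 0.183 -0.001  0.075]
1.1 [ 0.488 -0.232  0.092] [ 0.201 -0.     0.073]
1.2 [ 0.491 -0.232  0.074] [ 0.219 -0.     0.07 ]
1.3 [ 0.496 -0.232  0.057] [0.236 0.    0.065]
```

View pics/c6.png

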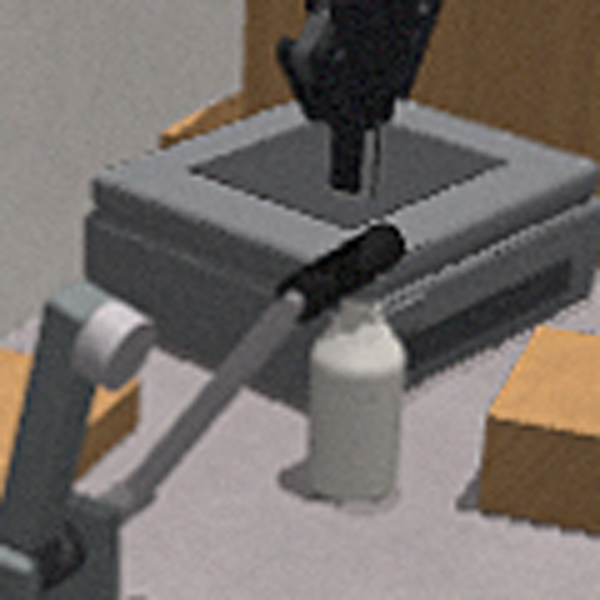

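The shut fingertips (309,98) are directly above the handle's middle (308,113). I push along the arc.

Call:
{"method": "jog_arm", "body": {
  "rows": [
    [0.018, 0.002, -0.002, 0, 0, 0, 0],
    [0.03, 0.002, 0, 0, 0, 0, 0],
    [0.036, 0.002, 0.006, 0, 0, 0, 0],
    [0.042, 0.002, 0.013, 0, 0, 0, 0],
    [0.048, 0.001, 0.019, 0, 0, 0, 0],
    [0.054, 0.001, 0.026, 0, 0, 0, 0],
    [0.061, 0.001, 0.032, 0, 0, 0, 0],
    [0.068, 0.001, 0.037, 0, 0, 0, 0],
    [0.075, 0, 0.043, 0, 0, 0, 0],
    [0.082, 0, 0.048, 0, 0, 0, 0],
    [0.09, 0, 0.052, 0, 0, 0, 0],
    [0.098, 0, 0.056, 0, 0, 0, 0],
    [0.098, 0, 0.056, 0, 0, 0, 0]
  ]
}}

```text
time: 10.25
tool_pos: [0.5024, -0.2318, 0.1952]
tcp_rot: [-2.216, -0.008, 2.222]
wrist_force: [-5.2, -0.8, 7.0]
width: -0.002
```

Call:
{"method": "jog_arm", "body": {
  "rows": [
    [0.009, 0, 0.004, 0, 0, 0, 0],
    [0.017, 0, 0.007, 0, 0, 0, 0],
    [0.026, 0, 0.01, 0, 0, 0, 0],
    [0.034, 0, 0.012, 0, 0, 0, 0],
    [0.043, 0, 0.014, 0, 0, 0, 0],
    [0.052, 0, 0.016, 0, 0, 0, 0],
    [0.06, 0, 0.017, 0, 0, 0, 0],
    [0.069, 0, 0.017, 0, 0, 0, 0],
    [0.078, 0, 0.017, 0, 0, 0, 0],
    [0.087, 0, 0.017, 0, 0, 0, 0],
    [0.096, 0, 0.016, 0, 0, 0, 0],
    [0.105, 0, 0.016, 0, 0, 0, 0],
    [0.114, 0, 0.014, 0, 0, 0, 0],
    [0.122, 0, 0.012, 0, 0, 0, 0],
    [0.122, 0, 0.012, 0, 0, 0, 0]
  ]
}}

```text
time: 11.75
tool_pos: [0.4889, -0.2308, 0.0734]
tcp_rot: [-2.215, -0.009, 2.225]
wrist_force: [-3.8, -0.3, 5.5]
width: 0.001
```

Call:
{"method": "jog_arm", "body": {
  "rows": [
    [0.006, 0, -0.001, 0, 0, 0, 0],
    [0.012, 0, -0.003, 0, 0, 0, 0],
    [0.017, 0, -0.005, 0, 0, 0, 0],
    [0.02, 0, -0.006, 0, 0, 0, 0],
    [0.02, 0, -0.006, 0, 0, 0, 0]
  ]
}}

```text
time: 12.25
tool_pos: [0.4932, -0.2311, 0.0561]
tcp_rot: [-2.213, -0.009, 2.229]
wrist_force: [-10.9, -1.2, 19.1]
width: -0.002
```

Call:
{"method": "jog_arm", "body": {
  "rows": [
    [0.003, 0, 0, 0, 0, 0, 0],
    [0.005, 0, 0, 0, 0, 0, 0],
    [0.005, 0, 0, 0, 0, 0, 0]
  ]
}}

```text
time: 12.55
tool_pos: [0.4932, -0.2312, 0.0559]
tcp_rot: [2.214, 0.008, -2.228]
wrist_force: [-10.1, 4.0, 28.2]
width: -0.003
```

z has stopped changing while the force grows, so this is the stop. I hold and look.

Call:
{"method": "jog_arm", "body": {
  "rows": [
    [0.004, 0, 0, 0, 0, 0, 0],
    [0.005, 0, 0, 0, 0, 0, 0],
    [0.005, 0, 0, 0, 0, 0, 0],
    [0.005, 0, 0, 0, 0, 0, 0],
    [0.005, 0, 0, 0, 0, 0, 0],
    [0.005, 0, 0, 0, 0, 0, 0]
  ]
}}

```text
time: 13.15
tool_pos: [0.4932, -0.2313, 0.0559]
tcp_rot: [2.213, 0.008, -2.227]
wrist_force: [-10.7, 3.1, 28.8]
width: 0.002
```

Run:
```python
from h import *
b=imaging.read_camera('side')
s=monitor.read_state();print(s['tool_pos'],s['wrist_force'])
cv2.imwrite('pics/c7.png',cv2.resize(b[130:250,230:380],(750,600),interpolation=cv2.INTER_CUBIC))
```

```text
[ 0.49318295 -0.2312574   0.05589066] [-11.22620242   3.87688419  29.00423516]
```

View pics/c7.png

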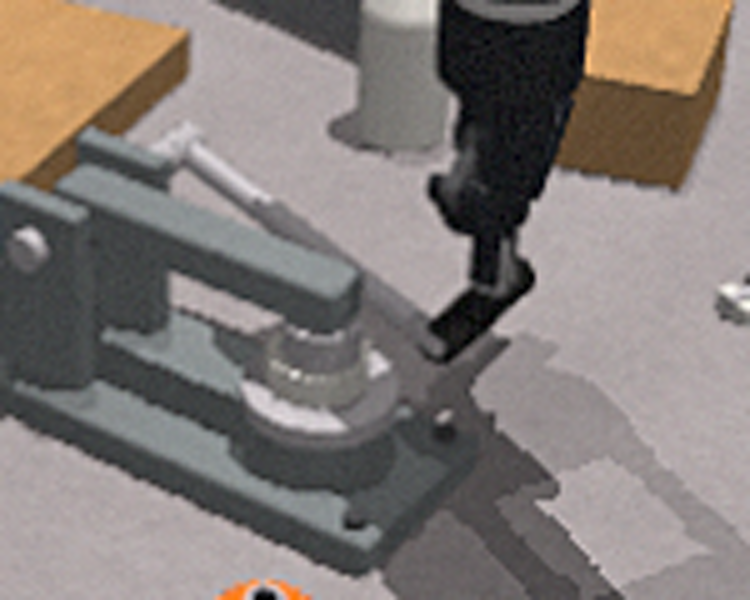

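The lever is fully down and the foot is on the bushing. I release upward and away, then wait for the lever to return.

Call:
{"method": "jog_arm", "body": {
  "rows": [
    [-0.02, 0, 0.003, 0, 0, 0, 0],
    [-0.06, 0, 0.01, 0, 0, 0, 0],
    [-0.1, 0, 0.03, 0, 0, 0, 0],
    [-0.14, 0, 0.06, 0, 0, 0, 0],
    [-0.18, 0.03, 0.09, 0, 0, 0, 0],
    [-0.22, 0.07, 0.1, 0, 0, 0, 0],
    [-0.26, 0.1, 0.1, 0, 0, 0, 0],
    [-0.28, 0.15, 0.1, 0, 0, 0, 0],
    [-0.28, 0.2, 0.1, 0, 0, 0, 0],
    [-0.28, 0.2, 0.1, 0, 0, 0, 0],
    [-0.28, 0.2, 0.1, 0, 0, 0, 0],
    [-0.28, 0.2, 0.1, 0, 0, 0, 0],
    [-0.28, 0.2, 0.1, 0, 0, 0, 0],
    [-0.28, 0.2, 0.1, 0, 0, 0, 0],
    [-0.28, 0.2, 0.1, 0, 0, 0, 0],
    [-0.28, 0.2, 0.1, 0, 0, 0, 0],
    [-0.28, 0.2, 0.1, 0, 0, 0, 0],
    [-0.28, 0.2, 0.1, 0, 0, 0, 0],
    [-0.28, 0.2, 0.1, 0, 0, 0, 0],
    [-0.28, 0.2, 0.1, 0, 0, 0, 0]
  ]
}}

```text
time: 15.2
tool_pos: [0.3959, -0.4324, 0.336]
tcp_rot: [2.213, 0.008, -2.227]
wrist_force: [0.6, 0.0, -0.3]
width: -0.004
```

Call:
{"method": "jog_arm", "body": {
  "rows": [
    [0, 0, 0, 0, 0, 0, 0],
    [0, 0, 0, 0, 0, 0, 0],
    [0, 0, 0, 0, 0, 0, 0],
    [0, 0, 0, 0, 0, 0, 0],
    [0, 0, 0, 0, 0, 0, 0],
    [0, 0, 0, 0, 0, 0, 0],
    [0, 0, 0, 0, 0, 0, 0],
    [0, 0, 0, 0, 0, 0, 0],
    [0, 0, 0, 0, 0, 0, 0],
    [0, 0, 0, 0, 0, 0, 0]
  ]
}}

```text
time: 16.2
tool_pos: [0.3959, -0.4324, 0.336]
tcp_rot: [2.213, 0.008, -2.227]
wrist_force: [-0.5, -0.4, -0.0]
width: 0.0
```

Run:
```python
from h import *
b=imaging.read_camera('side');a=imaging.read_camera('top')
s=monitor.read_state();print(s['tool_pos'],s['wrist_force'])
cv2.imwrite('pics/c8.png',np.hstack([cv2.resize(b[90:250,220:380],(400,400),interpolation=cv2.INTER_CUBIC),cv2.resize(a[90:250,260:420],(400,400),interpolation=cv2.INTER_CUBIC)]))
```

```text
[ 0.39590405 -0.43245935  0.33601548] [-0.06865388  0.28687715  0.15042821]
```

View pics/c8.png

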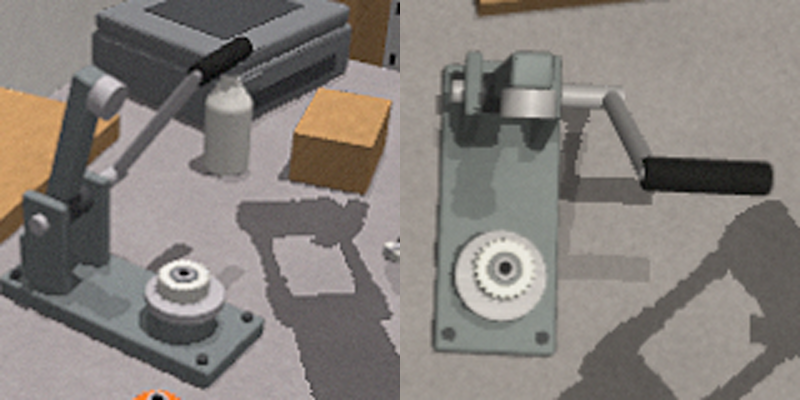

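The lever is back up with its handle at the original spot, the bushing is nearly flush and the gear is centred (hole at top (302,197), expected about (301.5,198)). I'm handing in.

```bash
python3 -c "
from h import *
print(finish_job())"
```

```text
the job is handed in; nothing more can be done
None
```

The job is handed in, after about 16 s of the 59 s allowed. No verdict was reported.

**What I did:** I took the white 52 mm gear with the tall bushing, set it on the anvil and let go. Then I pushed the lever down along its arc, held it at the stop for about 0.6 s and let it spring back.

**Last checks:**
- **Placing:** before pressing, the gear's hole was within about 2 mm of the anvil's centre, and the gear stood flat with the bushing still out.
- **Stop:** the finger height stopped changing at 55.9 mm, against about 57 mm expected, while the push rose to about 29 N.
- **End state:** the final pictures show the lever back at rest, the bushing nearly flush and the gear flat and centred. The arm is well clear of everything, with wrist force near zero.

**What disagreed:** during the grasp the fingers ended 4 to 5 mm off the gear's centre in x. The gripper also stopped about 5 mm higher than commanded, with an 8.5 N upward force on the wrist. I allowed for both when placing the gear.

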